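# Topple the pump housing onto its flange and square it against the stop

### The arm

A 6-joint arm with a two-finger parallel gripper is mounted at the origin on the work surface. World frame = base frame: x ahead of the robot, y to its left, z up, the work surface at z = 0. Lengths are in m, angles in rad, forces in N, time in s.
With the tool pointing down it reaches from about 0.375 to 0.9 m from the base axis. Payload 3.1 kg.
Tool frame: the origin (TCP) lies at the very end of the fingers, on their centre line; the grasp point (between the pads) lies robot.pinch_z behind it (robot.pinch_z is the distance from the TCP to the grasp point, in m); z points along the fingers, y is the line along which they close (so a half turn about z gives the same grasp; the last joint's range is limited). The gripper opens to 85 mm and grips with 20 to 120 N. Pads are 22 mm wide; open, the fingers measure 114 mm over their backs; the gripper's body (76 mm by 85 mm) begins 54 mm behind the grasp point. The pads swing forward as they close: fully open they stand 13 mm farther back than shut.
Start: joints at [-1.391, 0.527, 1.433, -0, 1.181, -0.178], TCP at [0.219, -0.585, 0.231] pointing down, gripper open.
Joint ranges: [-3.08, 3.08], [-0.75, 2.2], [0.22, 2.44], [-1.43, 4.57], [0, 2.65], [-2.85, 2.85]. Speed limits (rad/s): [2.79, 2.79, 3.14, 3.14, 3.14, 3.14].

### API

Orientations are given as [roll, pitch, yaw] about the fixed x, y, z axes, in that order (R = Rz(yaw) Ry(pitch) Rx(roll)).
In Python, from station import get_state, viewer, robot gives the robot as it stands.
- The arm moves only by the shell command python3 -m handwheel 'ROWS' [FORCE]. ROWS is a JSON object of lists of equal length, an entry for each row: "turn": the turn, a rotation vector about the tool's x, y, z in rad, a list of three; "linear": the shift along the tool's x, y, z in mm, a list of three; "grip": the opening in per cent of the stroke, from 0 (shut) to 100 (fully open). In form: {"turn": [[wx, wy, wz], ...], "linear": [[x, y, z], ...], "grip": [grip, ...]}. A call has exactly 5 rows; each row is the pose to reach, as a shift and turn from the pose commanded when the call began, along the tool's axes at that moment; what a row does not reach only later rows make up. A row lasts 1/12 s, in which the tool goes at most 41.7 mm and 7.16 degrees, less where a joint would pass 70% of its speed; a pose out of reach is approached as far as the arm can. A call with a gripper value outside its range is refused whole. The fingers move at their own pace and stop on an object; FORCE is the grip in N (left out, the last holds). Time passes only in rows, so rows that repeat a pose let the fingers close, or fill a call up. It gives the time, the measured TCP pose, the force, the opening and the grip force at its end, in the units of the state.
- get_state(): the state, without advancing time (a new reading comes with each control period).
- viewer.grab_frame(name): name is "side" or "top" or "wrist"; returns the picture (480x640x3 uint8, red, green, blue); there is no depth.
- viewer.camera_info(name): a dict with "intrinsics" (3x3 intrinsics, pixels), "k1" (the pictures are not rectified: a ray, as slopes to the right and down, at radius r is drawn at 1 + k1 r^2 times it, then the intrinsics apply), "xyz" and "attitude" of the camera in the world; the wrist camera has in their place "hand_eye" (4x4, takes a point from camera to tool coordinates, whose origin is the TCP and whose axes are the flange's). Camera axes: x right, y down, z forward; pixel columns grow to the right and rows downward; lengths in m; the calibration is good to about 2 mm. A picture is of the moment at which its call begins: read the wrist's pose just before it. camera_info takes no time and is no camera call.
- robot.finish_job(): hands the job in; it is judged then, once.
Trained networks look in the newest picture that a camera, given by its name, has taken for a name from the list of things; names that differ only in an ending like _2 or _b are one class to them, and where a whole thing is asked for, a point or a joint stands for the part that bears it (a point fixed in the world has none). Each returns a list of dicts, best first, with "p" (0 to 1); they miss things now and then, are a little off and sometimes report something else, mostly with a low value. They report only what shows in the picture. A call takes as long as a camera call. They do not tell look-alikes from the thing itself.
- viewer.look_for(camera, query): "position" ([x, y, z] in m, in the coordinates of the camera as it stood for that picture, good to about 4 mm: the middle of the surface that is visible of it).
- viewer.masks_of(camera, query): "mask" (480x640 bool, what is visible of it).
The state is a dict: "time_s": time; "qpos": joint angles; "qd": joint speeds; "effort": joint torques, N m; "eef_pos": TCP position; "ee_rot": TCP orientation; "force": force on the tool from outside, world axes, zero at the start; "ft_torque": the same for the moment, N m; "finger_gap": finger opening in m; "grasp_force": force on a finger pad.
Only numpy, scipy, OpenCV 4.12 (cv2) and the standard library are available. Lean on these libraries where they do the work, as an engineer would, in place of code of your own. Each camera call takes 0.05 s, during which the arm holds its last target. There are 200 camera calls.

### The job

The pump housing stands on end on the bench mat. Push it high on its bearing-boss side so that it topples towards the steel stop and lies on its flange face, then slide it along the bench until its leading end is flush against the stop's adjustable plate, pressing it home with a steady push of about 12 N on the plate for a second and never more than 25 N. Back off and leave it lying there square to the stop; leave the other parts on the bench alone and do not let the housing fall onto any other face.

Things in the scene. Friction and masses are not known exactly. Their poses are not given: they have to be found in the camera images.
- housing: Loose hollow cast-aluminium pump housing, 0.7 to 1 kg, 150 mm tall. Origin: centre of underside as it stands; z up, x out of the flange face. Body: x -40 to 30, y -42 to 42 mm; flange plate: x 30 to 40, y -54 to 54; both z 0 to 150. The plain flange face x = 40 must end up underneath. Opposite, on x = -40, a round boss 52 mm across stands out 10 mm, centred at z = 50.
- housing_push (a point): Spot high on the housing's boss side (housing frame -40, 0, 130 mm), clear above the boss. Pushed here along the housing's x it takes about 2 to 4 N to tip it over the flange's lower edge; it falls by itself once leaning 28 degrees. Pushed low, it slides instead.
- housing_end (a point): Centre of the housing's flat end that is on top while it stands (housing frame 0, 0, 150 mm). Lying on its flange, this end leads to the stop, 40 mm above the bench; the housing is then 80 mm high (90 at the boss) and takes 3 to 9 N to slide. If it meets the plate askew by over about 0.05 rad its corner tends to jam: square it on the way, e.g. by pushing both sides of its rear end.
- stop: Steel angle fixed to the bench, 180 mm wide, 60 high. Origin: bench level, middle of the upright's front face; x into it (push direction), y along it, z up. Before it sits a rigid steel plate 150 wide, z 5 to 55, 12 thick, on screws: its front face is anywhere from x = -12 to -32 mm, not measured. Housing starts at x -310 to -275, within 20 mm of y = 0, flange facing stop within 0.2 rad.
- cylinder_a: Bystander: spare steel pump cylinder, 58 mm across, 97 mm high, standing; origin centre of underside.
- cylinder_b: Bystander: another such cylinder.
- wrench: Bystander: steel wrench lying on the bench, origin near its middle.
- grease: Bystander: grey grease can, 60 mm across, 80 mm high, standing; origin centre of underside.
Not all that is in view belongs to the job. Of the things that look like the housing, take the one that is nearest to the robot's base at the start.

How it is judged:
On the way, in this order (a step that is already met when the one before it is completed fails the run):
1. the housing has toppled and lies at rest on its flange face, not yet pressing on the stop (angle between housing's own x axis and vertical above 3.05 rad and linear speed of housing below 0.05 m/s and contact force between housing and stop below 1 N), for 0.1 s.
2. the housing, lying on its flange and square to the stop, is pressed against the stop plate with 6 N or more (angle between housing's own x axis and vertical above 3.05 rad and contact force between housing and stop above 6 N and angle between the z axis of housing and the x axis of stop, either way round below 0.04 rad), for 0.4 s.
At the end, for the whole second after the job is handed in: The housing, pressed home before, lies at rest on its flange face (within 0.07 rad) on the bench, its leading end in the zone of the stop plate (no more than 36 mm before the upright), square to it within 0.04 rad and within 50 mm of the stop's middle (angle between housing's own x axis and vertical above 3.07 rad and angle between the z axis of housing and the x axis of stop, either way round below 0.04 rad and x of housing_end in the frame of stop above -0.036 m and y of housing_end in the frame of stop between -0.05 and 0.05 m and height (world z) of housing_end below 0.05 m and linear speed of housing below 0.01 m/s); the robot touches nothing.
It fails at once if the housing is driven against the stop plate with more than 25 N (contact force between housing and stop above 25 N).
It fails at once if the housing falls onto a face other than the flange (angle between housing's own x axis and vertical below 0.8 rad or angle between housing's own y axis and vertical below 0.8 rad or angle between housing's own y axis and vertical above 2.34 rad).
It fails at once if a bystander is moved by more than 20 mm (distance of any of cylinder_a, cylinder_b, wrench, grease from where it was at the start of the episode above 0.02 m).
It also fails if it takes over 70 s, if anything falls off the work surface, if the arm or the gripper's body presses on something with over 40 N, if the wrist force passes 120 N, or if a joint passes its speed limit or range.

## Working session

There is one attempt and no reset: what is moved stays moved. The work goes in short steps, Python scripts to look and compute and a shell command to move; the robot and the scene stay as the last step left them, time stands still between calls to the robot, and variables do not carry over. Pictures are saved under pics/ and viewed, at most 10 in all, crops included, and the job is handed in when it is done.

```bash
mkdir -p pics; cat > h.py <<'E'
import numpy as np, cv2
from scipy.spatial.transform import Rotation as R
from station import get_state, viewer, robot
def cam(n):
    i=viewer.camera_info(n)
    if 'hand_eye' in i:
        s=get_state(); T=np.eye(4); T[:3,:3]=R.from_euler('xyz',s['ee_rot']).as_matrix(); T[:3,3]=s['eef_pos']
        T=T@np.array(i['hand_eye'])
    else:
        T=np.eye(4); T[:3,:3]=R.from_euler('xyz',i['attitude']).as_matrix() if np.shape(i['attitude'])==(3,) else np.array(i['attitude']); T[:3,3]=i['xyz']
    return np.array(i['intrinsics']),i['k1'],T
def topix(n,P,c=None):
    K,k,T=c or cam(n); p=(np.atleast_2d(P)-T[:3,3])@T[:3,:3]; s=p[:,:2]/p[:,2:]
    s=s*(1+k*(s**2).sum(1,keepdims=True)); return s*[K[0,0],K[1,1]]+[K[0,2],K[1,2]]
def toplane(n,uv,z,c=None):
    K,k,T=c or cam(n); d=(np.atleast_2d(uv).astype(float)-[K[0,2],K[1,2]])/[K[0,0],K[1,1]]; s=d.copy()
    for _ in range(30): s=d/(1+k*(s**2).sum(1,keepdims=True))
    r=np.c_[s,np.ones(len(s))]@T[:3,:3].T
    return T[:3,3]+r*((z-T[2,3])/r[:,2:])
def save(n,f):
    im=viewer.grab_frame(n); cv2.imwrite('pics/'+f,im[:,:,::-1]); return im
E
python3 - <<'E'
from h import *
print(viewer.camera_info('top'),viewer.camera_info('side'),robot.pinch_z,get_state())
for n in ['top','side']:
    save(n,n+'0.png'); c=cam(n)
    for q in ['housing','stop','cylinder_a','wrench','grease','housing_push','housing_end']:
        for r in viewer.look_for(n,q):
            p=np.array(r['position']); w=c[2][:3,:3]@p+c[2][:3,3]; print(n,q,round(r['p'],2),w.round(3),topix(n,w,c).round()[0])
E
```

```text
{'intrinsics': array([[459.42863179,   0.        , 310.116934  ],
       [  0.        , 459.42863179, 244.71281308],
       [  0.        ,   0.        ,   1.        ]]), 'k1': -0.080563293030862, 'xyz': array([ 0.39189967, -0.01439929,  0.9755031 ]), 'attitude': array([-2.93026270e+00,  1.31501908e-03, -1.39971996e+00])} {'intrinsics': array([[516.32085712,   0.        , 314.63369242],
       [  0.        , 516.32085712, 243.77901106],
       [  0.        ,   0.        ,   1.        ]]), 'k1': -0.0853062132041288, 'xyz': array([0.41513642, 0.83832427, 0.85644367]), 'attitude': array([-2.30035377, -0.01483123, -2.92282722])} 0.0187 {'time_s': 0.0, 'qpos': array([-1.39151957e+00,  5.28463878e-01,  1.43394287e+00, -2.16068248e-05,
        1.18137907e+00, -1.78513996e-01]), 'qd': array([ 1.98585970e-03, -2.82718479e-04, -1.46396876e-03,  5.58800742e-05,
        7.86951057e-04,  2.49835044e-05]), 'effort': array([ 4.26637971e-04, -4.42348516e+01, -1.78026778e+01, -1.21793842e-04,
        8.56889295e-03, -9.62440538e-06]), 'eef_pos': array([ 0.21875953, -0.58468241,  0.23032212]), 'ee_rot'
[... 1414 characters left out ...]
3 [0.64  0.316 0.092] [249. 353.]
side cylinder_a 0.51 [ 0.447 -0.054  0.11 ] [382. 232.]
side wrench 0.94 [0.656 0.087 0.01 ] [277. 292.]
side grease 0.77 [0.401 0.233 0.072] [386. 348.]
side housing_push 0.89 [ 0.602 -0.17   0.105] [325. 194.]
side housing_push 0.81 [ 0.691 -0.336  0.125] [305. 148.]
side housing_push 0.71 [ 0.447 -0.051  0.108] [382. 233.]
side housing_push 0.6 [ 0.508 -0.332  0.104] [372. 164.]
side housing_push 0.55 [0.639 0.317 0.095] [250. 352.]
side housing_end 0.93 [ 0.509 -0.334  0.102] [372. 164.]
side housing_end 0.74 [ 0.689 -0.337  0.126] [306. 147.]
side housing_end 0.64 [ 0.445 -0.048  0.108] [383. 234.]
side housing_end 0.6 [ 0.597 -0.169  0.106] [327. 194.]
```

```bash
cd pics; python3 -c "
import cv2,numpy as np
a=cv2.imread('top0.png');b=cv2.imread('side0.png');cv2.imwrite('both0.png',cv2.resize(np.vstack([a,b]),(600,900))[:, :]) "; ls
```

```text
both0.png
side0.png
top0.png
```

View pics/top0.png

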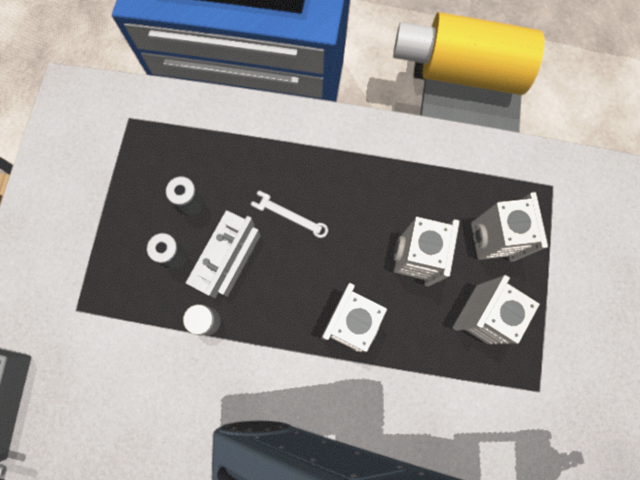

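View pics/side0.png

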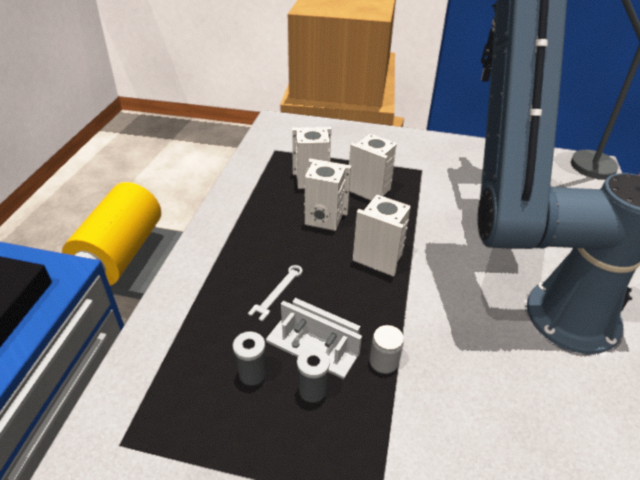

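Top view: four look-alikes stand at about (353,321), (427,248), (512,227) and (500,311). The stop is at (225,254), with its plate on the right. The housing at (353,321) is nearest the base (0.45 m, against 0.63, 0.61 and 0.75), and its flange faces the stop. I'll confirm this in an enlarged crop.

```bash
python3 - <<'E'
import cv2
a=cv2.imread('pics/top0.png')[200:360,180:393]
cv2.imwrite('pics/crop.png',cv2.resize(a,None,fx=3.75,fy=3.75,interpolation=cv2.INTER_CUBIC))
E
```

```text
(no output)
```

View pics/crop.png

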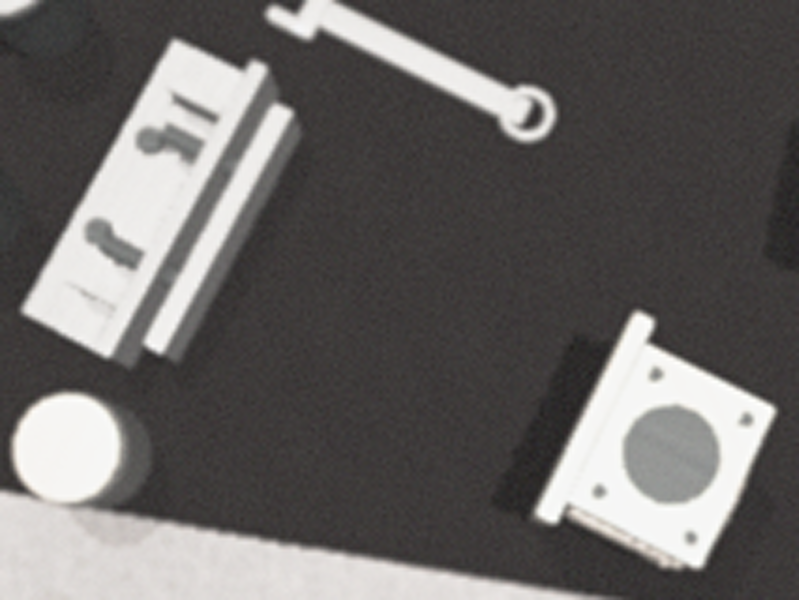

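The crop confirms it. The housing's flange edge runs (637,311)-(537,517) in crop pixels and faces the stop plate, whose front top edge runs (297,115)-(167,355). No boss shows on that side, so it is at the back.

```bash
cat > m.py <<'E'
from h import *
E
python3 - <<'E'
from h import *
f=lambda *p:np.array(p)/3.75+[180,200]-[.4,.4]
c=cam('top')
H=toplane('top',f((637,311),(537,517),(776,409),(703,568)),.15,c)[:,:2]
Pl=toplane('top',f((296,114),(166,355)),.055,c)[:,:2]
U=toplane('top',f((268,66),(122,358)),.06,c)[:,:2]
B=toplane('top',f((172,40),(22,312)),.006,c)[:,:2]
for n,e in (('flange',H[:2]),('rear',H[2:]),('plate',Pl),('upr',U),('base',B)):
    d=e[0]-e[1]; print(n,e.round(4).tolist(),'len',np.linalg.norm(d).round(4),'normal yaw',np.arctan2(d[0],-d[1]).round(3), 'mid',e.mean(0).round(4))
for q in ['housing','stop']:
    for r in viewer.masks_of('top',q)[:4]:
        m=np.argwhere(r['mask'])[:,::-1]; print(q,r['p'],m.mean(0),len(m))
E
```

```text
flange [[0.5094, -0.0652], [0.4049, -0.0338]] len 0.1092 normal yaw 1.279 mid [ 0.4571 -0.0495]
rear [[0.4741, -0.138], [0.3946, -0.1145]] len 0.0828 normal yaw 1.284 mid [ 0.4343 -0.1262]
plate [[0.5988, 0.1307], [0.4564, 0.174]] len 0.1488 normal yaw 1.276 mid [0.5276 0.1523]
upr [[0.6218, 0.1505], [0.4504, 0.1959]] len 0.1774 normal yaw 1.312 mid [0.5361 0.1732]
base [[0.6414, 0.2191], [0.4694, 0.2704]] len 0.1794 normal yaw 1.281 mid [0.5554 0.2447]
housing 0.84 [425.6718946 249.9444793] 3188
housing 0.83 [354.41246798 320.58582408] 2342
housing 0.76 [509.90678419 229.65331197] 3744
housing 0.64 [496.28093923 312.59475138] 3620
```

```bash
cat > to.py <<'E'
import sys
from h import *
# along, lateral (m, from housing start centre along push dir), z -> delta in tool axes
n=np.array([np.cos(1.28),np.sin(1.28),0]);y=np.array([-n[1],n[0],0])
C=np.array([.4457,-.0878,0])
def delta(a,l,z,yaw=1.28):
    s=get_state(); Rm=R.from_euler('xyz',s['ee_rot']); t=C+a*n+l*y+[0,0,z]
    print('lin',(Rm.inv().apply(t-s['eef_pos'])*1000).round(1),'turn',(Rm.inv()*R.from_euler('xyz',[np.pi,0,yaw])).as_rotvec().round(3))
def where():
    s=get_state(); d=s['eef_pos']-C
    print('t',s['time_s'],'along',(d@n).round(4),'lat',(d@y).round(4),'z',d[2].round(4),'Fn',(s['force']@n).round(2),'Fy',(s['force']@y).round(2),'Fz',s['force'][2].round(2),'rot',s['ee_rot'].round(3),'tq',s['ft_torque'].round(2))
if __name__=='__main__':
    where()
    if len(sys.argv)>1: delta(*map(float,sys.argv[1:]))
E
python3 to.py -.095 0 .2
```

```text
t 0.9 along -0.5417 lat 0.0746 z 0.2313 Fn -0.06 Fy -0.3 Fz -0.17 rot [ 3.142 -0.     0.358] tq [ 0.08 -0.01 -0.04]
lin [ 329.3 -310.9   31.3] turn [ 0.     0.    -0.922]
```

```bash
python3 -m handwheel '{"turn":[[0,0,-0.11],[0,0,-0.22],[0,0,-0.33],[0,0,-0.44],[0,0,-0.55]],"linear":[[25,-24,0],[50,-47,0],[75,-71,0],[100,-95,0],[125,-118,0]],"grip":[45,45,45,45,45]}'; python3 to.py -.095 0 .2
```

```text
time_s: 1.32
eef_pos: [0.295, -0.4295, 0.2314]
ee_rot: [3.142, -0.0, 0.913]
force: [0.2, 0.3, -0.1]
finger_gap: 0.0383
grasp_force: 0.0
t 1.3167 along -0.3706 lat 0.0464 z 0.2314 Fn 0.31 Fy -0.16 Fz -0.14 rot [ 3.142 -0.     0.913] tq [-0.02 -0.02  0.01]
lin [273.9 -55.7  31.4] turn [ 0.    -0.    -0.367]
```

```bash
python3 -m handwheel '{"turn":[[0,0,-0.07],[0,0,-0.15],[0,0,-0.22],[0,0,-0.3],[0,0,-0.367]],"linear":[[35,-7,5],[70,-14,10],[105,-21,15],[140,-28,20],[175,-36,25]],"grip":[45,45,45,45,45]}'; python3 to.py -.095 0 .122
```

```text
time_s: 1.73
eef_pos: [0.3747, -0.2698, 0.2064]
ee_rot: [3.14, 0.001, 1.278]
force: [0.5, 0.6, -0.4]
finger_gap: 0.0383
grasp_force: 0.0
t 1.7333 along -0.1947 lat 0.0158 z 0.2064 Fn 0.72 Fy -0.33 Fz -0.44 rot [3.140e+00 1.000e-03 1.278e+00] tq [0.02 0.03 0.  ]
lin [99.8 15.5 84.4] turn [ 0.001  0.001 -0.002]
```

```bash
python3 -m handwheel '{"turn":[[0,0,0],[0,0,0],[0,0,0],[0,0,0],[0,0,0]],"linear":[[25,4,21],[50,8,42],[75,12,63],[90,14,76],[100,15.5,84]],"grip":[45,45,45,45,45]}'; python3 - <<'E'
from to import *
where()
save('wrist','w1.png'); c=cam('wrist')
for q in ['housing','housing_end']:
    for r in viewer.look_for('wrist',q):
        w=c[2][:3,:3]@np.array(r['position'])+c[2][:3,3]; d=w-C; print(q,round(r['p'],2),d@n,d@y,w[2])
E
```

```text
time_s: 2.15
eef_pos: [0.4178, -0.1777, 0.1211]
ee_rot: [-3.139, -0.001, 1.277]
force: [0.0, 0.1, 0.3]
finger_gap: 0.039
grasp_force: 0.0
t 2.15 along -0.0942 lat 0.0009 z 0.1211 Fn 0.1 Fy 0.01 Fz 0.35 rot [-3.139e+00 -1.000e-03  1.277e+00] tq [-0.03 -0.    0.04]
housing 0.74 -0.0008791658815003227 -0.002284889163735722 0.14711207750865546
housing 0.62 -0.20619182893277654 -0.16638499017999195 0.061047466679072904
housing 0.61 -0.2206892927869291 -0.2615510581213319 0.012789585930103042
housing 0.59 -0.06806493615863626 -0.1485537598912714 0.07273244502529805
housing_end 0.84 -0.2044466736748441 -0.164574818342468 0.056551055772099956
housing_end 0.8 -0.22233759528666378 -0.26765474977004394 0.01543496815708087
housing_end 0.76 -0.0022151391290889584 -0.002175593828543978 0.14598370256590246
housing_end 0.63 -0.06748163108644417 -0.14574144273863907 0.0688490666731715
```

View pics/w1.png

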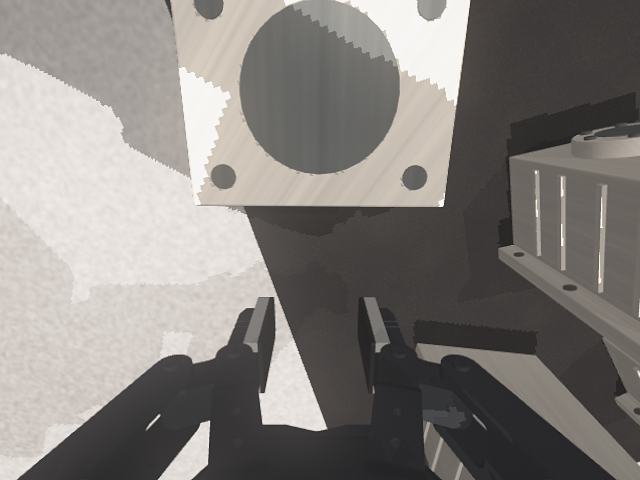

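The wrist picture shows the housing's rear top edge level, running (195,206)-(443,206). It is centred on column 319, between the fingers, so the tool is square and centred. Now push.

```bash
python3 -m handwheel '{"turn":[[0,0,0],[0,0,0],[0,0,0],[0,0,0],[0,0,0]],"linear":[[10,0,0],[20,0,0],[30,0,0],[34,0,0],[37,0,0]],"grip":[45,45,45,45,45]}'; python3 to.py -.05 0 .122
python3 -m handwheel '{"turn":[[0,0,0],[0,0,0],[0,0,0],[0,0,0],[0,0,0]],"linear":[[3,0,0],[6,0,0],[9,0,0],[12,0,0],[15,0,0]],"grip":[45,45,45,45,45]}'; python3 to.py  -.05 0 .122
python3 -m handwheel '{"turn":[[0,0,0],[0,0,0],[0,0,0],[0,0,0],[0,0,0]],"linear":[[3,0,0],[6,0,0],[9,0,0],[12,0,0],[15,0,0]],"grip":[45,45,45,45,45]}'; python3 to.py  -.05 0 .122
```

```text
time_s: 2.72
eef_pos: [0.429, -0.1438, 0.1227]
ee_rot: [3.141, 0.0, 1.276]
force: [0.6, 0.5, -0.6]
finger_gap: 0.0384
grasp_force: 0.0
t 2.7167 along -0.0585 lat -0.0001 z 0.1227 Fn 0.71 Fy -0.45 Fz -0.56 rot [3.141 0.    1.276] tq [-0.01  0.02  0.01]
lin [ 8.5 -0.1  0.7] turn [ 0.001  0.    -0.004]
time_s: 3.13
eef_pos: [0.4338, -0.1311, 0.1226]
ee_rot: [3.14, 0.002, 1.275]
force: [-1.4, -5.4, 4.2]
finger_gap: 0.0385
grasp_force: 2.4
t 3.1333 along -0.0449 lat -0.001 z 0.1226 Fn -5.56 Fy -0.18 Fz 4.21 rot [3.140e+00 2.000e-03 1.275e+00] tq [-0.73  0.16 -0.09]
lin [-5.1 -1.   0.6] turn [ 0.002  0.002 -0.005]
time_s: 3.55
eef_pos: [0.4379, -0.1157, 0.1225]
ee_rot: [3.141, 0.0, 1.275]
force: [-0.0, -3.8, 4.2]
finger_gap: 0.0384
grasp_force: 2.1
t 3.55 along -0.029 lat -0.0005 z 0.1225 Fn -3.7 Fy -1.06 Fz 4.22 rot [3.141 0.    1.275] tq [-0.6   0.02 -0.  ]
lin [-21.   -0.4   0.5] turn [ 0.001  0.    -0.005]
```

```bash

python3 -m handwheel '{"turn":[[0,0,0],[0,0,0],[0,0,0],[0,0,0],[0,0,0]],"linear":[[3,0,0],[6,0,0],[9,0,0],[12,0,0],[15,0,0]],"grip":[45,45,45,45,45]}'; python3 to.py
python3 -m handwheel '{"turn":[[0,0,0],[0,0,0],[0,0,0],[0,0,0],[0,0,0]],"linear":[[3,0,0],[6,0,0],[9,0,0],[12,0,0],[15,0,0]],"grip":[45,45,45,45,45]}'; python3 to.py
python3 - <<'E'
from h import *
save('side','s2.png')
E
```

```text
time_s: 3.97
eef_pos: [0.4417, -0.1008, 0.1222]
ee_rot: [-3.141, -0.0, 1.275]
force: [-0.7, -1.5, 3.1]
finger_gap: 0.0384
grasp_force: 1.5
t 3.9667 along -0.0136 lat 0.0001 z 0.1222 Fn -1.68 Fy 0.23 Fz 3.05 rot [-3.141 -0.     1.275] tq [-0.36  0.03  0.01]
time_s: 4.38
eef_pos: [0.4461, -0.0864, 0.1221]
ee_rot: [-3.141, -0.0, 1.275]
force: [-0.6, -0.1, 0.8]
finger_gap: 0.0384
grasp_force: 0.6
t 4.3833 along 0.0014 lat 0.0001 z 0.1221 Fn -0.29 Fy 0.51 Fz 0.78 rot [-3.141 -0.     1.275] tq [-0.09 -0.   -0.01]
```

View pics/s2.png

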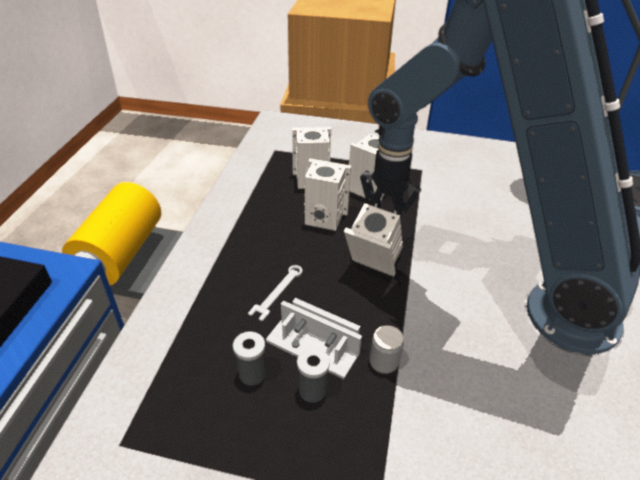

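The side picture shows the housing at (375,240) leaning towards the stop, near its balance point, with the pushing force almost gone. I'll push a little more.

```bash

python3 -m handwheel '{"turn":[[0,0,0],[0,0,0],[0,0,0],[0,0,0],[0,0,0]],"linear":[[3,0,0],[6,0,0],[8,0,0],[8,0,0],[8,0,0]],"grip":[45,45,45,45,45]}'; python3 to.py
python3 - <<'E'
from to import *
where()
save('top','t3.png'); c=cam('top')
for r in viewer.look_for('top','housing'):
    w=c[2][:3,:3]@np.array(r['position'])+c[2][:3,3]; d=w-C; print(round(r['p'],2),d@n,d@y,w[2])
a=cv2.imread('pics/t3.png')[200:360,180:393]
cv2.imwrite('pics/crop3.png',cv2.resize(a,None,fx=3.75,fy=3.75,interpolation=cv2.INTER_CUBIC))
E
```

```text
time_s: 4.85
eef_pos: [0.4485, -0.0792, 0.1222]
ee_rot: [-3.141, -0.0, 1.275]
force: [0.2, -0.4, 0.4]
finger_gap: 0.0382
grasp_force: 0.0
t 4.85 along 0.0091 lat -0.0002 z 0.1222 Fn -0.34 Fy -0.3 Fz 0.41 rot [-3.141 -0.     1.275] tq [ 0.05  0.04 -0.05]
t 4.85 along 0.0091 lat -0.0002 z 0.1222 Fn -0.34 Fy -0.3 Fz 0.41 rot [-3.141 -0.     1.275] tq [ 0.05  0.04 -0.05]
0.95 -0.19120580507538282 -0.28600735851333864 0.14762913553385348
0.84 -0.06286538171557594 -0.18098902558889726 0.15405606960825657
0.66 -0.23134570176219169 -0.12728772667411467 0.15109427085494764
0.61 0.10402653991977028 0.002163644193649471 0.1371852058370433
```

View pics/crop3.png

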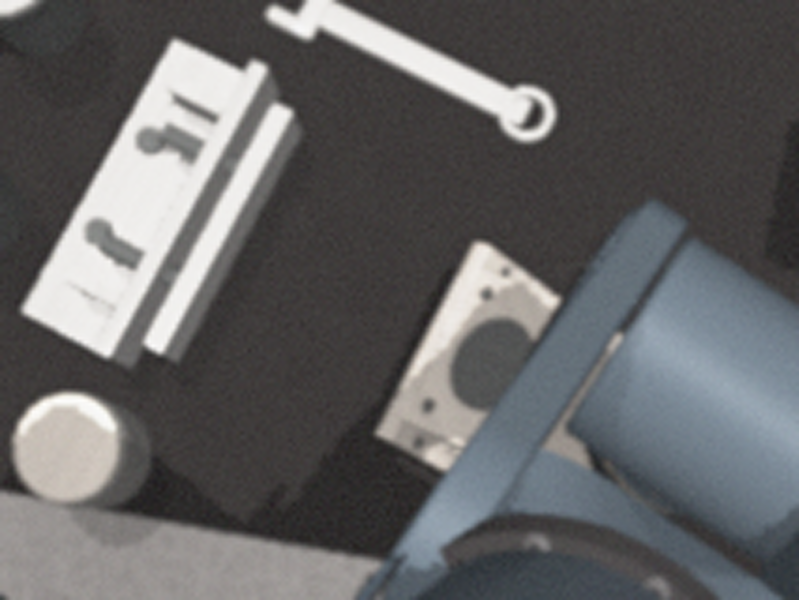

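It was caught mid-fall, flange edge down and straight: its leading edge (480,243)-(378,435) is parallel to the plate. I'll let it settle while backing off a little.

```bash

python3 -m handwheel '{"turn":[[0,0,0],[0,0,0],[0,0,0],[0,0,0],[0,0,0]],"linear":[[0,0,0],[0,0,0],[-6,0,0],[-12,0,0],[-18,0,0]],"grip":[45,45,45,45,45]}' >/dev/null
python3 - <<'E'
from to import *
save('top','t4.png'); c=cam('top')
for r in viewer.look_for('top','housing'):
    w=c[2][:3,:3]@np.array(r['position'])+c[2][:3,3]; d=w-C; print(round(r['p'],2),d@n,d@y,w[2])
a=cv2.imread('pics/t4.png')[200:360,180:393]
a=cv2.resize(a,None,fx=3.75,fy=3.75,interpolation=cv2.INTER_CUBIC)
where()
cv2.imwrite('pics/crop4.png',a)
E
python3 to.py -.012 0 .028
```

```text
0.8 -0.23040257017465246 -0.12514821535308746 0.15282140550973933
0.76 -0.057798987571591555 -0.17769534410159246 0.151563417880079
0.69 -0.1927574878453769 -0.28490753704820976 0.14685928273873916
0.57 0.11963283221626338 0.005087976489605744 0.08075913100120846
t 5.4667 along -0.0103 lat -0.0006 z 0.1223 Fn 0.83 Fy 0.2 Fz -0.06 rot [3.141 0.    1.273] tq [ 0.04 -0.02  0.04]
t 5.4667 along -0.0103 lat -0.0006 z 0.1223 Fn 0.83 Fy 0.2 Fz -0.06 rot [3.141 0.    1.273] tq [ 0.04 -0.02  0.04]
lin [-1.7 -0.6 94.3] turn [ 0.     0.    -0.007]
```

View pics/crop4.png

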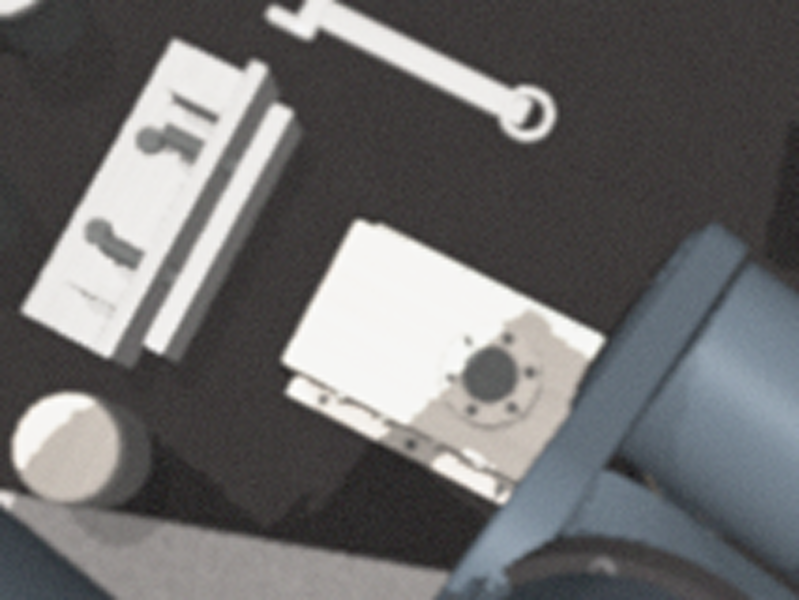

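The housing lies on its flange with the boss on top at (490,373). Its leading top edge is (358,222)-(284,360), short of the plate and nearly parallel to it.

```bash
python3 - <<'E'
from to import *
f=lambda *p:np.array(p)/3.75+[180,200]-[.4,.4]
E=toplane('top',f((358,222),(284,360)),.08); S=toplane('top',f((375,225),(603,336)),.08)
for e in E: print((e-C)@n,(e-C)@y)
d=E[0]-E[1]; print(np.arctan2(d[0],-d[1])); d=S[0]-S[1]; print(np.arctan2(d[1],d[0]))
P=np.array([.5276,.1523,.055])-C; print('plate',P@n,P@y)
E
python3 -m handwheel '{"turn":[[0,0,0],[0,0,-0.007],[0,0,-0.007],[0,0,-0.007],[0,0,-0.007]],"linear":[[-2,0,15],[-2,0,40],[-2,0,65],[-2,0,85],[-2,0,94]],"grip":[50,55,55,55,55]}'; python3 to.py
```

```text
0.19102755863211424 -0.04237672637825368
0.19202423184676362 0.0396746455260565
1.2678536558652314
1.284954241892556
plate 0.25350158372430004 -0.009621177125054977
time_s: 5.88
eef_pos: [0.4418, -0.0984, 0.0264]
ee_rot: [-3.138, -0.001, 1.281]
force: [-0.2, 0.4, 0.1]
finger_gap: 0.0471
grasp_force: 0.0
t 5.8833 along -0.0112 lat 0.0007 z 0.0264 Fn 0.31 Fy 0.27 Fz 0.14 rot [-3.138e+00 -1.000e-03  1.281e+00] tq [-0.03  0.01 -0.03]
```

```bash

python3 -m handwheel '{"turn":[[0,0,0],[0,0,0],[0,0,0],[0,0,0],[0,0,0]],"linear":[[10,0,0],[20,0,0],[28,0,0],[33,0,0],[36,0,0]],"grip":[55,55,55,55,55]}' >/dev/null; python3 to.py
python3 -m handwheel '{"turn":[[0,0,0],[0,0,0],[0,0,0],[0,0,0],[0,0,0]],"linear":[[3,0,0],[6,0,0],[9,0,0],[12,0,0],[15,0,0]],"grip":[55,55,55,55,55]}'>/dev/null; python3 to.py
python3 -m handwheel '{"turn":[[0,0,0],[0,0,0],[0,0,0],[0,0,0],[0,0,0]],"linear":[[4,0,0],[8,0,0],[12,0,0],[15,0,0],[18,0,0]],"grip":[55,55,55,55,55]}'>/dev/null; python3 to.py
python3 -m handwheel '{"turn":[[0,0,0],[0,0,0],[0,0,0],[0,0,0],[0,0,0]],"linear":[[3,0,0],[6,0,0],[9,0,0],[12,0,0],[14,0,0]],"grip":[55,55,55,55,55]}'>/dev/null; python3 to.py
python3 - <<'E'
from to import *
save('top','t5.png')
a=cv2.imread('pics/t5.png')[200:360,180:393]
cv2.imwrite('pics/crop5.png',cv2.resize(a,None,fx=3.75,fy=3.75,interpolation=cv2.INTER_CUBIC))
E
```

```text
t 6.3 along 0.0261 lat -0.0007 z 0.0294 Fn 1.09 Fy -0.02 Fz 1.22 rot [3.139 0.    1.284] tq [-0.02  0.02  0.01]
t 6.7167 along 0.0389 lat -0.0013 z 0.0289 Fn -7.8 Fy -0.46 Fz 3.49 rot [3.139e+00 1.000e-03 1.282e+00] tq [-0.89  0.29  0.01]
t 7.1333 along 0.0568 lat -0.0011 z 0.0288 Fn -7.96 Fy 0.69 Fz 3.14 rot [3.140e+00 1.000e-03 1.282e+00] tq [-0.87  0.25 -0.02]
t 7.55 along 0.0709 lat -0.0009 z 0.0288 Fn -7.12 Fy 0.04 Fz 2.77 rot [3.140e+00 1.000e-03 1.282e+00] tq [-0.94  0.24  0.  ]
```

View pics/crop5.png

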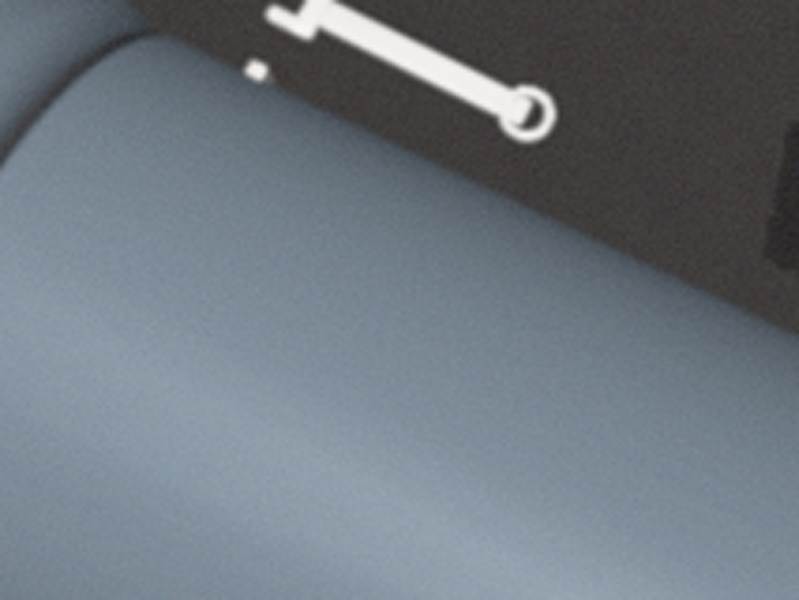

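The arm hides the view from above, so I go by force. Sliding takes about 7–8 N, and I expect the plate at about 0.092 along.

```bash

python3 -m handwheel '{"turn":[[0,0,0],[0,0,0],[0,0,0],[0,0,0],[0,0,0]],"linear":[[3,0,0],[6,0,0],[8,0,0],[10,0,0],[12,0,0]],"grip":[55,55,55,55,55]}'>/dev/null; python3 to.py
python3 -m handwheel '{"turn":[[0,0,0],[0,0,0],[0,0,0],[0,0,0],[0,0,0]],"linear":[[0.6,0,0],[1.2,0,0],[1.8,0,0],[2.4,0,0],[3,0,0]],"grip":[55,55,55,55,55]}'>/dev/null; python3 to.py
python3 -m handwheel '{"turn":[[0,0,0],[0,0,0],[0,0,0],[0,0,0],[0,0,0]],"linear":[[0.4,0,0],[0.8,0,0],[1.2,0,0],[1.6,0,0],[2,0,0]],"grip":[55,55,55,55,55]}'>/dev/null; python3 to.py
```

```text
t 8.0167 along 0.0828 lat -0.0007 z 0.0287 Fn -7.45 Fy 0.14 Fz 3.35 rot [3.141e+00 1.000e-03 1.282e+00] tq [-0.87  0.19  0.01]
t 8.4333 along 0.0857 lat -0.0006 z 0.0287 Fn -6.89 Fy -0.5 Fz 4.23 rot [3.141e+00 1.000e-03 1.282e+00] tq [-0.85  0.32  0.02]
t 8.85 along 0.0877 lat -0.0006 z 0.0288 Fn -7.43 Fy -0.63 Fz 4.04 rot [3.141e+00 1.000e-03 1.282e+00] tq [-0.94  0.26 -0.01]
```

```bash

python3 -m handwheel '{"turn":[[0,0,0],[0,0,0],[0,0,0],[0,0,0],[0,0,0]],"linear":[[0.4,0,0],[0.8,0,0],[1.2,0,0],[1.6,0,0],[2,0,0]],"grip":[55,55,55,55,55]}'>/dev/null; python3 to.py
```

```text
t 9.2667 along 0.0897 lat -0.0006 z 0.0288 Fn -7.18 Fy -0.66 Fz 3.82 rot [3.141e+00 1.000e-03 1.282e+00] tq [-0.82  0.31  0.02]
```

```bash

python3 -m handwheel '{"turn":[[0,0,0],[0,0,0],[0,0,0],[0,0,0],[0,0,0]],"linear":[[0.3,0,0],[0.6,0,0],[0.9,0,0],[1.2,0,0],[1.5,0,0]],"grip":[55,55,55,55,55]}'>/dev/null; python3 to.py
```

```text
t 9.6833 along 0.0911 lat -0.0005 z 0.0287 Fn -6.93 Fy -0.16 Fz 3.28 rot [3.141e+00 1.000e-03 1.282e+00] tq [-0.86  0.23 -0.03]
```

```bash

python3 -m handwheel '{"turn":[[0,0,0],[0,0,0],[0,0,0],[0,0,0],[0,0,0]],"linear":[[0.3,0,0],[0.6,0,0],[0.9,0,0],[1.2,0,0],[1.5,0,0]],"grip":[55,55,55,55,55]}'>/dev/null; python3 to.py
```

```text
t 10.1 along 0.0927 lat -0.0005 z 0.0287 Fn -7.93 Fy -0.45 Fz 3.59 rot [3.141e+00 1.000e-03 1.282e+00] tq [-0.92  0.24 -0.02]
```

```bash

python3 -m handwheel '{"turn":[[0,0,0],[0,0,0],[0,0,0],[0,0,0],[0,0,0]],"linear":[[0.3,0,0],[0.6,0,0],[0.9,0,0],[1.2,0,0],[1.5,0,0]],"grip":[55,55,55,55,55]}'>/dev/null; python3 to.py
```

```text
t 10.5167 along 0.0942 lat -0.0005 z 0.0287 Fn -7.28 Fy -0.37 Fz 2.32 rot [3.141e+00 1.000e-03 1.282e+00] tq [-0.91  0.23 -0.06]
```

```bash

python3 -m handwheel '{"turn":[[0,0,0],[0,0,0],[0,0,0],[0,0,0],[0,0,0]],"linear":[[0.3,0,0],[0.6,0,0],[0.9,0,0],[1.2,0,0],[1.5,0,0]],"grip":[55,55,55,55,55]}'>/dev/null; python3 to.py
```

```text
t 10.9333 along 0.095 lat -0.0004 z 0.0288 Fn -14.48 Fy 0.26 Fz 3.74 rot [3.141e+00 2.000e-03 1.282e+00] tq [-1.65  0.41 -0.1 ]
```

```bash

python3 -m handwheel '{"turn":[[0,0,0],[0,0,0],[0,0,0],[0,0,0],[0,0,0]],"linear":[[0.3,0,0],[0.6,0,0],[0.9,0,0],[1.2,0,0],[1.5,0,0]],"grip":[55,55,55,55,55]}'>/dev/null; python3 to.py
```

```text
t 11.35 along 0.0952 lat 0.0001 z 0.0288 Fn -21.9 Fy 1.05 Fz 5.28 rot [-3.140e+00  3.000e-03  1.281e+00] tq [-2.66  0.7  -0.43]
```

Contact: 21.9 N at the tool less about 7.4 N of friction gives roughly 14 N on the plate. I'll ease off a touch and hold for over a second.

```bash
for i in 1; do
python3 -m handwheel '{"turn":[[0,0,0],[0,0,0],[0,0,0],[0,0,0],[0,0,0]],"linear":[[-0.3,0,0],[-0.3,0,0],[-0.3,0,0],[-0.3,0,0],[-0.3,0,0]],"grip":[55,55,55,55,55]}'>/dev/null; python3 to.py
python3 -m handwheel '{"turn":[[0,0,0],[0,0,0],[0,0,0],[0,0,0],[0,0,0]],"linear":[[0,0,0],[0,0,0],[0,0,0],[0,0,0],[0,0,0]],"grip":[55,55,55,55,55]}'>/dev/null; python3 to.py
python3 -m handwheel '{"turn":[[0,0,0],[0,0,0],[0,0,0],[0,0,0],[0,0,0]],"linear":[[0,0,0],[0,0,0],[0,0,0],[0,0,0],[0,0,0]],"grip":[55,55,55,55,55]}'>/dev/null; python3 to.py
done
```

```text
t 11.7667 along 0.0951 lat 0.0002 z 0.0288 Fn -17.75 Fy 1.07 Fz 4.16 rot [-3.140e+00  3.000e-03  1.281e+00] tq [-2.17  0.62 -0.41]
t 12.1833 along 0.0951 lat 0.0001 z 0.0288 Fn -18.97 Fy 1.5 Fz 4.39 rot [-3.140e+00  3.000e-03  1.281e+00] tq [-2.12  0.58 -0.4 ]
t 12.6 along 0.0951 lat 0.0002 z 0.0288 Fn -18.28 Fy 1.11 Fz 5.08 rot [-3.140e+00  3.000e-03  1.281e+00] tq [-2.19  0.57 -0.34]
```

```bash

python3 -m handwheel '{"turn":[[0,0,0],[0,0,0],[0,0,0],[0,0,0],[0,0,0]],"linear":[[-2,0,0],[-6,0,0],[-16,0,0],[-28,0,0],[-40,0,0]],"grip":[55,55,55,55,55]}'>/dev/null; python3 to.py
python3 -m handwheel '{"turn":[[0,0,0],[0,0,0],[0,0,0],[0,0,0],[0,0,0]],"linear":[[-10,0,-25],[-30,0,-60],[-60,0,-90],[-90,0,-120],[-120,0,-150]],"grip":[55,55,55,55,55]}'>/dev/null; python3 to.py
python3 -m handwheel '{"turn":[[0,0,0],[0,0,0],[0,0,0],[0,0,0],[0,0,0]],"linear":[[-30,10,-10],[-60,20,-20],[-90,30,-30],[-120,40,-40],[-140,50,-40]],"grip":[55,55,55,55,55]}'>/dev/null; python3 to.py
python3 - <<'E'
from to import *
save('top','t6.png')
a=cv2.imread('pics/t6.png')[200:360,180:393]
cv2.imwrite('pics/crop6.png',cv2.resize(a,None,fx=3.75,fy=3.75,interpolation=cv2.INTER_CUBIC))
E
```

```text
t 13.0167 along 0.0576 lat -0.0001 z 0.0283 Fn -0.52 Fy -0.29 Fz 0.08 rot [ 3.142 -0.     1.283] tq [0.   0.05 0.02]
t 13.4333 along -0.0615 lat 0.0003 z 0.178 Fn -0.46 Fy -0.59 Fz -0.82 rot [-3.141 -0.     1.283] tq [-0.05 -0.04 -0.03]
t 13.85 along -0.2039 lat -0.052 z 0.2188 Fn 0.21 Fy -1.29 Fz 0.14 rot [3.137e+00 3.000e-03 1.280e+00] tq [ 0.02 -0.02  0.06]
```

View pics/crop6.png

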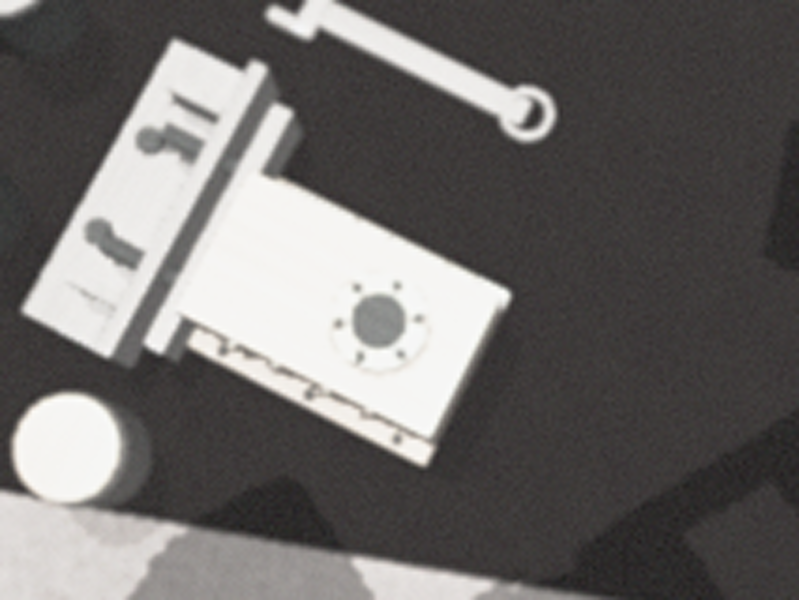

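The housing lies flush at the plate with the boss at (380,320). I'll check that it is square from its rear edge (508,297)-(432,437) and side edge (278,179)-(508,295).

```bash
python3 - <<'E'
from to import *
f=lambda *p:np.array(p)/3.75+[180,200]-[.4,.4]
E=toplane('top',f((508,297),(432,437)),.08); S=toplane('top',f((280,178),(508,293)),.08)
d=E[0]-E[1]; print(np.arctan2(d[0],-d[1]),np.linalg.norm(d)); d=S[0]-S[1]; print(np.arctan2(d[1],d[0]))
m=E.mean(0)-C; print('rear mid',m@n,m@y)
P=np.array([.538,.175,0])-C; print('upright',P@n,P@y)
E
```

```text
1.2463160279901024 0.08270082757524026
1.2715187704271025
rear mid 0.10375315401231441 -0.0006056138829724076
upright 0.2782303819330378 -0.013076106813417603
```

```bash
python3 - <<'E'
from to import *
g=cv2.GaussianBlur(cv2.imread('pics/t6.png',0),(0,0),.7).astype(np.float32)
f=lambda p:np.array(p)/3.75+[180,200]-[.4,.4]
def fit(p,q,z):
    p,q=f(p),f(q); t=(q-p)/np.linalg.norm(q-p); nn=np.array([-t[1],t[0]]); o=np.arange(-3,3.01,.1); pts=[]
    for a in np.linspace(.1,.9,40):
        c=p+a*(q-p); s=c+o[:,None]*nn
        v=cv2.remap(g,s[:,0].astype(np.float32)[None],s[:,1].astype(np.float32)[None],cv2.INTER_CUBIC)[0]
        d=np.abs(np.gradient(v)); w=d*(d>d.max()*.5); pts.append(c+nn*(w@o/w.sum()))
    W=toplane('top',pts,z)[:,:2].astype(np.float32)
    vx,vy,_,_=cv2.fitLine(W,cv2.DIST_HUBER,0,.0005,.001).ravel(); return np.arctan2(vy,vx)%np.pi
h=np.pi/2
print('side up',fit((280,178),(508,295),.08),'flange side',fit((190,347),(427,466),.0),'rear',fit((508,297),(434,437),.08)-h)
print('base edge',fit((172,40),(22,312),.006)-h,'upright rear?',fit((248,72),(110,355),.06)-h,'base side',fit((176,40),(245,70),.006))
print('upr front',fit((268,66),(125,358),.06)-h)
E
```

```text
side up 1.2771572 flange side 1.2774988 rear 1.2757992
base edge 1.2743484 upright rear? 1.2930108 base side 1.2838556
upr front 1.319728
```

The edge fits agree: housing yaw 1.277 rad, stop 1.275 rad. The lateral offset is about 12 mm, and the leading end is about 25 mm before the upright. I'm handing in.

```bash
python3 -c "
from station import robot
print(robot.finish_job())"
```

```text
the job is handed in; nothing more can be done
None
```

The job is handed in (no verdict came back): the housing was toppled onto its flange face, slid square to the stop and pressed on the plate with an estimated 11 N for over a second (peak about 14 N), then left flush with the arm clear and the other parts untouched.

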